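# Prop open the lid of the sample case

## Robot

A 7-joint arm with a two-finger parallel gripper is mounted at the origin on the work surface. World frame = base frame: x ahead of the robot, y to its left, z up, the work surface at z = 0. Lengths are in m, angles in rad, forces in N, time in s.
With the tool pointing down it reaches from about 0.4 to 0.9 m from the base axis. Payload 5.5 kg.
Tool frame: the origin (TCP) lies where the fingers leave the gripper's body, on its centre line; the fingertips stand r.tips_ahead ahead of it and the grasp point (between the pads) lies 47 mm ahead of it (r.tips_ahead is the distance from the TCP to the fingertips, in m); y points along the fingers, z is the direction in which the jaws open and shut, and the axes are right-handed (so a half turn about y gives the same grasp; the last joint's range is limited). The gripper opens to 92 mm and grips with 3 to 60 N. Pads are 19 mm wide; open, the fingers measure 130 mm over their backs; the gripper's body (75 mm by 190 mm) begins 47 mm behind the grasp point.
Start: joints at [-0.931, 0.501, -0.427, 1.55, 0.221, 1.138, -0.21], TCP at [0.239, 0.604, 0.292] pointing down, gripper open.
Joint ranges: [-2.88, 2.88], [-0.31, 2.03], [-1.54, 1.56], [0.2, 2.42], [-1.41, 4.55], [0.19, 2.02], [-2.57, 2.57]. Speed limits (rad/s): [2.57, 2.57, 3.14, 3.14, 3.14, 3.14, 3.14].

## Interface

Orientations are given as a 3x3 rotation matrix whose columns are the frame's x, y, z axes.
In Python, from rig import r, cams, silhouettes, landmark_of gives the robot as it stands.
- The arm moves only by the shell command python3 -m handwheel 'ROWS' [FORCE]. ROWS is JSON, a list of rows, each a list of 3 entries, a list of its own where there are three numbers: the closure, from 0 (fully open) to 1 (shut), then the shift along the tool's x, y, z scaled (see below), then the turn, a rotation vector about the tool's x, y, z scaled (see below). A call has 1 to 20 rows; each row shifts and turns the commanded pose from where the row before left it, along the tool's axes as they then stand; what a row does not reach is not made up. The controller multiplies each number of a shift by 3 cm and each number of a turn by 6 degrees. A row lasts 1/12 s, in which the tool goes at most 41.7 mm and 7.16 degrees, less where a joint would pass 70% of its speed; a pose out of reach is approached as far as the arm can. A call with a number of a shift or a turn outside -1 to 1 is refused whole. A call with a gripper value outside its range is refused whole. The fingers move at their own pace and stop on an object; FORCE is the grip in N (left out, the last holds). Time passes only in rows, so rows that do not move let the fingers close. It gives the time, the measured TCP pose, the force and the opening at its end, in the units of the state.
- r.get_state(): the state, without advancing time (a new reading comes with each control period).
- cams.grab_frame(name): name is "scene" or "side" or "wrist"; returns a dict with "pixels" (420x560x3 uint8, red, green, blue), "mtx" (3x3 intrinsics, pixels), "R" (3x3) and "t" (3): a world point X has camera coordinates R X + t; the wrist camera has in their place "tool_from_camera" (4x4, takes a point from camera to tool coordinates, whose origin is the TCP and whose axes are the tool frame's). Camera axes: x right, y down, z forward; pixel columns grow to the right and rows downward; lengths in m; the calibration is good to about 2 mm. A picture is of the moment at which its call begins: read the wrist's pose just before it. There is no depth.
- r.finish_job(): hands the job in, once; it reports no verdict.
Trained networks look in a picture, given as the dict that the camera call returned (one of the last four; its "shot" number tells which), for a name from the list of things; names that differ only in an ending like _2 or _b are one class to them, and where a whole thing is asked for, a point or a joint stands for the part that bears it (a point fixed in the world has none). Each returns a list of dicts, best first, with "p" (0 to 1); they miss things now and then, are a little off and sometimes report something else, mostly with a low value. They report only what shows in the picture. A call takes as long as a camera call.
- silhouettes(picture, name): "mask" (420x560 bool, what is visible of it) and "at" ([column, row] in pixels, amid what is visible of it).
- landmark_of(picture, name): "at" ([column, row] in pixels: a listed point, or the origin of a listed thing).
The state is a dict: "clock": time; "q": joint angles; "qd": joint speeds; "joint_torque": joint torques, N m; "tcp_pos": TCP position; "orientation": TCP orientation; "force": force on the tool from outside, world axes, zero at the start; "ft_torque": the same for the moment, N m; "opening": finger opening in m.
Only numpy, scipy, OpenCV 4.12 (cv2) and the standard library are available. Lean on these libraries where they do the work, as an engineer would, in place of code of your own. Each camera call takes 0.05 s, during which the arm holds its last target.

## Task

Prop the plywood sample case open so that the cups can be inspected: first swing its lid right back until it leans on its stop and let go of it, then flip the stay at the case's side up past upright against its stop, and then take the lid again and lower it gently forward until its steel ear rests on the stay's tip. Do not drop the lid, leave it resting on the raised stay, and do not disturb the loose saucer, mug, bowl, vase and planter standing around.

Things in the scene. Friction and masses are not known exactly. Their poses are not given: they have to be found in the camera images.
- case: Plywood sample case holding four cups, fixed to the table: 190 mm (its x) by 180 mm (its y), rim 75 mm high. Origin: centre of its underside; z up, -x to the front (lid's handle side), +x to the hinge, +y to the side with the stay. The front faces roughly the robot's left (world +y), so the stay is on the side away from the robot.
- lid_hinge (a point): Point on the lid's hinge axis, fixed: 95 mm from the case's centre along its +x, 75.5 mm above the table. The axis runs along the case's y.
- lid (a joint): Angle of the lid (plywood plate 190 x 180 x 8 mm): 0 shut and level, grows as it opens, 1.57 upright, 2.0 leaning back on its stop, where it stays by its weight. Let go short of upright it falls shut. Light hinge, lid about 0.4 kg. Resting on the raised stay it reads about 0.68.
- lid_bar (a point): Middle of the bar of the lid's D-shaped handle: round steel, 12 mm thick, 100 mm long, parallel to the hinge, in the lid's plane (4 mm above its underside), 240 mm from the hinge axis. A 44 mm open gap parts it from the lid's edge, so downward fingers can straddle it at any lid angle and it can turn between them. 80 mm above the table when shut.
- lid_ear (a point): Middle of the underside of the lid's steel ear, 40 mm long, 6 mm thick, sticking out 70 mm beyond the lid's +y edge near the front corner; 170 mm from the hinge axis, 140 mm to the case's +y. It moves with the lid and is what lands on the stay's tip.
- stay_pivot (a point): Pivot of the stay, fixed: 20 mm from the case's centre along its -x (front), 140 mm to its +y, 50 mm above the table; axis along the case's y.
- stay (a joint): Angle of the stay: 0 lying level and pointing to the case's +x, grows as it swings up, 1.57 upright, 1.745 at its stop, leaning 10 degrees past upright to the front, where it stays by its weight; short of upright it falls back. Turns lightly, 0.12 kg. Steel rod 12 mm thick, 50 mm off the case's wall, 142 mm from pivot to end.
- stay_tip (a point): Centre of the rubber ball, 20 mm across, at the stay's end, 132 mm from the pivot. It moves with the stay.
- stay_peg (a point): Middle of the stay's finger peg, a round steel pin 12 mm thick that sticks out 50 mm from the rod along the case's +y (away from the case), 100 mm from the pivot; this point is 30 mm out from the rod's centre line. It moves with the stay: 50 mm above the table when lying, about 148 mm when up.
- saucer: Bystander, not to be disturbed: lilac ceramic saucer, 140 mm across, 18 mm high, in front of the case. Origin: centre of its underside.
- mug: Bystander, not to be disturbed: lilac ceramic mug, 84 mm across, 95 mm high, with a side handle, ahead of the robot to its left. Origin: centre of its underside.
- bowl: Bystander, not to be disturbed: white ceramic bowl, 110 mm across, 55 mm high, in front of the case. Origin: centre of its underside.
- vase: Bystander, not to be disturbed: navy ceramic vase, 84 mm across, 130 mm high, behind the case, under where the lid leans back. Origin: centre of its underside.
- planter: Bystander, not to be disturbed: planter, a square blue ceramic pot, 90 x 90 x 85 mm high. Origin: centre of its underside.

How it is judged:
On the way, in this order (a step that is already met when the one before it is completed fails the run):
1. the lid leans right back on its stop, let go, with the stay still down (value of joint lid above 1.93 rad and value of joint stay below 0.8 rad and contact force between the fingers and anything else below 0.2 N), for 0.2 s.
2. the stay is up against its stop and let go, with the lid still back (value of joint stay above 1.68 rad and value of joint lid above 1.6 rad and contact force between the fingers and anything else below 0.2 N), for 0.2 s.
At the end, for the whole second after the job is handed in: The stay is up against its stop (joint above 1.65 rad) and the lid rests on its tip, at rest, with its joint between 0.60 and 0.77 rad (value of joint stay above 1.65 rad and value of joint lid between 0.6 and 0.77 rad and velocity of joint lid between -0.05 and 0.05 rad/s); the robot touches nothing.
It fails at once if the lid is dropped or slammed: it swings down faster than 2.5 rad/s (velocity of joint lid below -2.5 rad/s).
It fails at once if a bystander (saucer, mug, bowl, vase, planter) is shifted by more than 30 mm or tipped (distance of any of saucer, mug, bowl, vase, planter from where it was at the start of the episode above 0.03 m or angle between any of saucer, mug, bowl, vase, planter's own z axis and vertical above 0.4 rad).
It also fails if it takes over 72 s, if anything falls off the work surface, if the arm or the gripper's body presses on something with over 40 N, if the wrist force passes 120 N, or if a joint passes its speed limit or range.

## Working session

There is one attempt and no reset: what is moved stays moved. The work goes in short steps, Python scripts to look and compute and a shell command to move; the robot and the scene stay as the last step left them, time stands still between calls to the robot, and variables do not carry over. Pictures are saved under pics/ and viewed, and the job is handed in when it is done.

```bash
mkdir -p pics; ls; cat > h.py <<'E'
import numpy as np, cv2
from rig import r,cams,silhouettes,landmark_of
def save(p,n): cv2.imwrite('pics/'+n,p['pixels'][:,:,::-1])
def tri(obs):
    A=[];b=[]
    for p,uv in obs:
        P=p['mtx']@np.c_[p['R'],p['t']]
        for i in range(2):
            row=uv[i]*P[2]-P[i]; A.append(row[:3]); b.append(-row[3])
    X=np.linalg.lstsq(np.array(A),np.array(b),rcond=None)[0]
    return X
def onplane(p,uv,z):
    d=p['R'].T@np.linalg.solve(p['mtx'],[uv[0],uv[1],1]); c=-p['R'].T@p['t']
    return c+d*(z-c[2])/d[2]
def proj(p,X):
    x=p['mtx']@(p['R']@np.array(X)+p['t']); return x[:2]/x[2]
E
python3 - <<'E'
from h import *
s=r.get_state();print({k:np.round(v,3).tolist() for k,v in s.items()}, r.tips_ahead)
a=cams.grab_frame('scene');b=cams.grab_frame('side')
save(a,'sc0.png');save(b,'si0.png')
for n in ['case','lid_hinge','lid_bar','lid_ear','stay_pivot','stay_tip','stay_peg','saucer','mug','bowl','vase','planter']:
    A=landmark_of(a,n);B=landmark_of(b,n)
    print(n,[(np.round(x['at'],1).tolist(),round(x['p'],2)) for x in A[:2]],[(np.round(x['at'],1).tolist(),round(x['p'],2)) for x in B[:2]], np.round(tri([(a,A[0]['at']),(b,B[0]['at'])]),3) if A and B else '')
E
```

```text
pics
{'clock': 0.0, 'q': [-0.931, 0.502, -0.427, 1.551, 0.221, 1.138, -0.21], 'qd': [0.001, 0.001, -0.001, -0.001, -0.0, 0.001, 0.0], 'joint_torque': [-0.0, -56.66, -5.816, -27.911, -0.069, 0.031, 0.0], 'tcp_pos': [0.239, 0.604, 0.291], 'orientation': [[0.93, -0.001, 0.368], [-0.368, -0.002, 0.93], [-0.0, -1.0, -0.002]], 'force': [-0.669, 0.379, -0.285], 'ft_torque': [-0.006, 0.023, 0.023], 'opening': 0.092} 0.0655
case [([223.3, 207.7], 0.63)] [([295.6, 278.5], 0.58)] [ 0.529 -0.141  0.003]
lid_hinge [([188.7, 189.2], 0.97), ([142.0, 223.0], 0.16)] [([328.5, 289.7], 0.62)] [ 0.538 -0.241  0.077]
lid_bar [([269.4, 197.9], 0.64)] [([258.6, 220.1], 0.71)] [0.515 0.004 0.078]
lid_ear [([233.7, 235.0], 0.76)] [([323.2, 214.2], 0.84)] [ 0.661 -0.06   0.073]
stay_pivot [([216.2, 233.8], 0.66)] [([334.9, 232.5], 0.77)] [ 0.659 -0.113  0.058]
stay_tip [([174.0, 229.2], 0.78), ([312.0, 215.6], 0.64)] [] 
stay_peg [([180.4, 240.4], 0.7)] [([376.2, 254.2], 0.67)] [ 0.703 -0.21   0.052]
saucer [([291.3, 254.3], 0.86)] [([285.0, 196.3], 0.82)] [0.652 0.098 0.005]
mug [([401.1, 216.9], 0.57)] [([166.7, 159.3], 0.87), ([374.6, 269.3], 0.35)] [0.446 0.397 0.008]
bowl [([312.5, 216.4], 0.65), ([291.4, 253.2], 0.24)] [([222.0, 211.7], 0.7), ([322.6, 212.5], 0.35)] [ 0.49   0.138 -0.004]
vase [([147.5, 220.8], 0.64)] [([395.6, 331.3], 0.78)] [ 0.633 -0.363 -0.002]
planter [([171.6, 225.4], 0.64), ([411.1, 255.4], 0.59)] [([200.1, 137.2], 0.76), ([321.9, 213.6], 0.57)] [ 0.571 -0.044  0.294]
```

View pics/sc0.png

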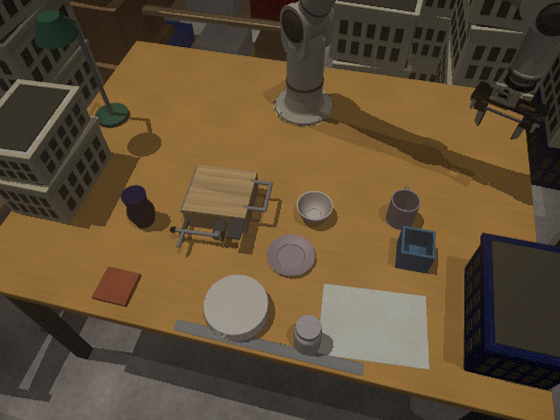

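View pics/si0.png

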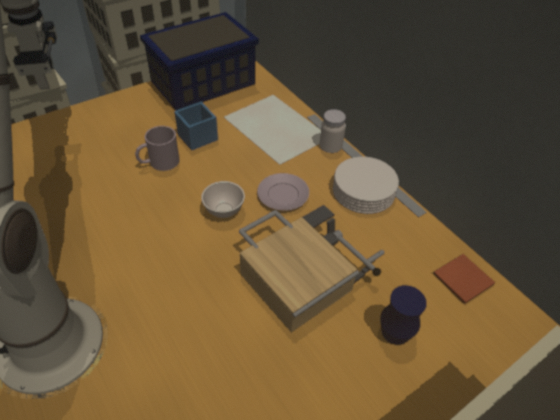

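```bash
cat > fit.py <<'E'
from h import *
from scipy.optimize import least_squares
C={'case':(0,0,0),'lid_hinge':(.095,0,.0755),'lid_bar':(-.145,0,.080),'lid_ear':(-.075,.14,.0755),'stay_pivot':(-.02,.14,.05),'stay_tip':(.112,.14,.05),'stay_peg':(.08,.17,.05)}
a=cams.grab_frame('scene');b=cams.grab_frame('side')
obs=[]
for p in (a,b):
    for n in C:
        L=landmark_of(p,n)
        if L and L[0]['p']>.4: obs.append((p,n,np.array(L[0]['at'])))
def W(v,c):
    cx,sx=np.cos(v[2]),np.sin(v[2]); return np.array([v[0]+cx*c[0]-sx*c[1],v[1]+sx*c[0]+cx*c[1],c[2]])
f=lambda v: np.concatenate([proj(p,W(v,C[n]))-uv for p,n,uv in obs])
s=least_squares(f,[.53,-.14,-1.5],loss='soft_l1',f_scale=2)
print(s.x)
for (p,n,uv),e in zip(obs,f(s.x).reshape(-1,2)): print(n,e.round(1))
for n in C: print(n,W(s.x,C[n]).round(4))
for p,nm in((a,'fa'),(b,'fb')):
    im=p['pixels'][:,:,::-1].copy()
    for n in C: cv2.circle(im,tuple(int(round(x)) for x in proj(p,W(s.x,C[n]))),2,(0,0,255),-1)
    for c in [(-.095,-.09,.075),(-.095,.09,.075),(.095,-.09,.075),(.095,.09,.075)]: cv2.circle(im,tuple(int(round(x)) for x in proj(p,W(s.x,c))),2,(0,255,0),-1)
    x,y=proj(p,W(s.x,(0,0,0.05))).astype(int); cv2.imwrite(f'pics/{nm}.png',cv2.resize(im[y-100:y+100,x-120:x+120],None,fx=3,fy=3,interpolation=cv2.INTER_CUBIC))
E
python3 fit.py
```

```text
[ 0.52461925 -0.14483844 -1.48304038]
case [ 0.1 -2.8]
lid_hinge [-24.1 -46.1]
lid_bar [0.6 0.7]
lid_ear [1.2 0.3]
stay_pivot [ 2.7 -0.1]
stay_tip [1.1 1.8]
stay_peg [1.4 2.1]
case [0.2 1.8]
lid_hinge [-3.7 -0.7]
lid_bar [-0.2  0.5]
lid_ear [ 3.3 -0. ]
stay_pivot [1.3 0.4]
stay_tip [0.6 4.5]
stay_peg [ 0.7 -1.3]
case [ 0.5246 -0.1448  0.    ]
lid_hinge [ 0.5329 -0.2395  0.0755]
lid_bar [ 5.119e-01 -4.000e-04  8.000e-02]
lid_ear [ 0.6575 -0.0579  0.0755]
stay_pivot [ 0.6623 -0.1126  0.05  ]
stay_tip [ 0.6739 -0.2441  0.05  ]
stay_peg [ 0.701  -0.2096  0.05  ]
```

View pics/fa.png

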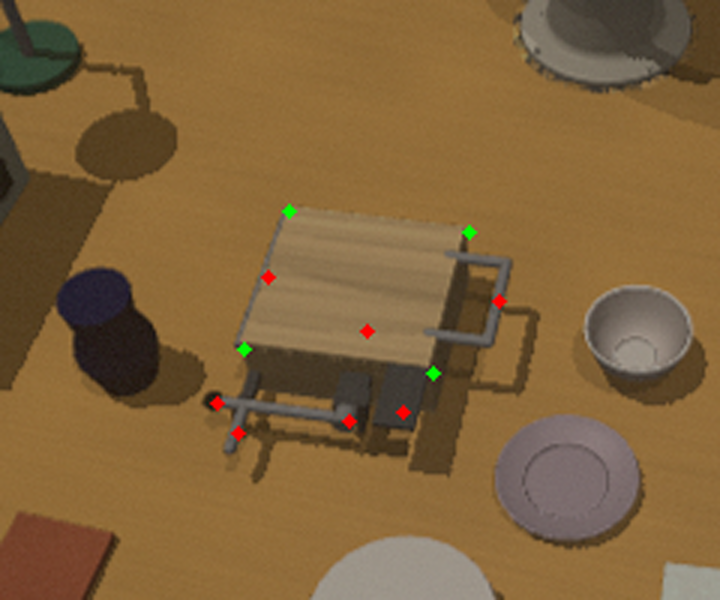

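View pics/fb.png

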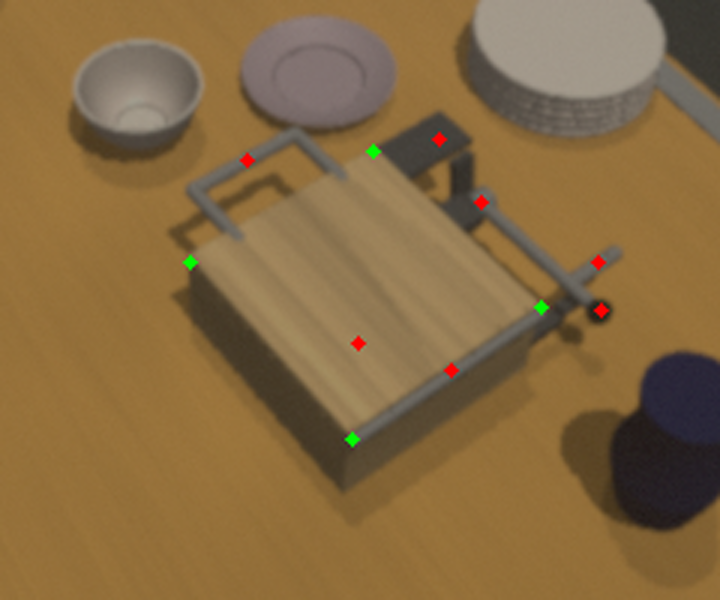

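```bash
cat > to.py <<'E'
# work out shift (units 3cm) and turn (6deg) from the present pose to a target in case coords
from h import *
import sys
from scipy.spatial.transform import Rotation as Ro
V=(0.52462,-0.14484,-1.48304)
def W(c):
    cx,sx=np.cos(V[2]),np.sin(V[2]); return np.array([V[0]+cx*c[0]-sx*c[1],V[1]+sx*c[0]+cx*c[1],c[2]])
xc=W((1,0,0))-W((0,0,0)); yc=W((0,1,0))-W((0,0,0))
def Rt(tilt=0): # tilt deg outward about tool z
    R0=np.c_[yc,[0,0,-1],-xc]
    return R0@Ro.from_rotvec([0,0,np.radians(tilt)]).as_matrix()
def go(c,tilt=0):
    """grasp point wanted at case coords c"""
    s=r.get_state(); R=np.array(s['orientation']); T=Rt(tilt)
    p=W(c)-T[:,1]*.047
    print('clock',round(s['clock'],2),'tcp',s['tcp_pos'],'open',s['opening'],'F',np.round(s['force'],2))
    g=s['tcp_pos']+R[:,1]*.047-W((0,0,0)); print('grasp now in case', np.round([g@xc,g@yc,g[2]],4))
    print('tool axes in case (cols)',np.round(np.c_[xc,yc,[0,0,1]].T@R,3).tolist())
    print('shift(now axes)',np.round(R.T@(p-s['tcp_pos'])/.03,2),'shift(target axes)',np.round(T.T@(p-s['tcp_pos'])/.03,2),'turn',np.round(Ro.from_matrix(R.T@T).as_rotvec(degrees=True)/6,2))
if __name__=='__main__':
    a=[float(x) for x in sys.argv[1:]]; go(a[:3],a[3] if len(a)>3 else 0)
E
python3 -m handwheel '[[0,[0,0,0],[0,-1,0]],[0,[0,0,0],[0,-1,0]],[0.6,[0,0,0],[0,-1,0]],[0.6,[0,0,0],[0,-1,0]],[0.6,[0,0,0],[0,-0.45,0]]]' 15
python3 to.py -.145 0 .18
```

```text
clock: 2.52
tcp_pos: [0.2392, 0.6044, 0.2922]
orientation: [[0.996, -0.0, -0.094], [0.094, 0.0, 0.996], [-0.0, -1.0, 0.0]]
force: [0.0, 0.3, -0.3]
opening: 0.0764
clock 2.52 tcp [0.23917485 0.60439474 0.29220158] open 0.07638180156714068 F [ 0.05  0.26 -0.28]
grasp now in case [-0.7714 -0.2187  0.2452]
tool axes in case (cols) [[-0.007, -0.0, -1.0], [1.0, -0.0, -0.007], [-0.0, -1.0, 0.0]]
shift(now axes) [  7.15   2.17 -20.93] shift(target axes) [  7.29   2.17 -20.88] turn [-0.    0.07 -0.  ]
```

```bash
python3 -m handwheel '[[0.6,[0.3,0,-0.5],[0,0.07,0]],[0.6,[0.35,0,-1],[0,0,0]],[0.6,[0.35,0,-1],[0,0,0]],[0.6,[0.35,0,-1],[0,0,0]],[0.6,[0.35,0,-1],[0,0,0]],[0.6,[0.35,0,-1],[0,0,0]],[0.6,[0.35,0,-1],[0,0,0]],[0.6,[0.35,0,-1],[0,0,0]],[0.6,[0.35,0,-1],[0,0,0]],[0.6,[0.35,0,-1],[0,0,0]],[0.6,[0.35,0.1,-1],[0,0,0]],[0.6,[0.35,0.1,-1],[0,0,0]],[0.6,[0.35,0.1,-1],[0,0,0]],[0.6,[0.35,0.1,-1],[0,0,0]],[0.6,[0.35,0.1,-1],[0,0,0]],[0.6,[0.35,0.1,-1],[0,0,0]],[0.6,[0.35,0.1,-1],[0,0,0]],[0.6,[0.35,0.1,-1],[0,0,0]],[0.6,[0.35,0.1,-1],[0,0,0]],[0.6,[0.35,0.1,-1],[0,0,0]]]'
python3 to.py -.145 0 .18
```

```text
clock: 4.18
tcp_pos: [0.4954, 0.0371, 0.2624]
orientation: [[0.997, 0.001, -0.082], [0.082, -0.0, 0.997], [0.001, -1.0, -0.0]]
force: [0.5, 0.4, 0.3]
opening: 0.0365
clock 4.18 tcp [0.49541767 0.0370624  0.26241532] open 0.036508062533692605 F [0.49 0.44 0.26]
grasp now in case [-0.1838 -0.0131  0.2154]
tool axes in case (cols) [[0.006, 0.0, -1.0], [1.0, 0.001, 0.006], [0.001, -1.0, -0.0]]
shift(now axes) [ 0.44  1.18 -1.29] shift(target axes) [ 0.44  1.18 -1.29] turn [ 0.   -0.05  0.01]
```

```bash
python3 -m handwheel '[[0.6,[0.05,0.5,-0.8],[0,0,0]],[0.6,[0,0.6,-0.4],[0,0,0]],[0.6,[0,0,0],[0,0,0]],[0.6,[0,0,0],[0,0,0]]]'
python3 to.py -.145 0 .08
python3 - <<'E'
from h import *
from to import W
s=r.get_state();p=cams.grab_frame('wrist');save(p,'w1.png')
L=landmark_of(p,'lid_bar');print(L[:2])
T=np.array(p['tool_from_camera']); R=np.array(s['orientation'])
def pr(X):
    q=R.T@(np.array(X)-s['tcp_pos']); c=np.linalg.inv(T)@np.r_[q,1]; x=p['mtx']@c[:3]; return x[:2]/x[2]
for y in(-.05,0,.05):print(pr(W((-.145,y,.08))))
E
```

```text
clock: 4.52
tcp_pos: [0.4986, 0.0026, 0.2287]
orientation: [[0.997, -0.002, -0.08], [0.08, 0.0, 0.997], [-0.002, -1.0, 0.001]]
force: [-0.4, 0.5, 0.5]
opening: 0.0366
clock 4.52 tcp [0.4986214  0.0025865  0.22866976] open 0.03663408546495724 F [-0.35  0.46  0.5 ]
grasp now in case [-0.1492 -0.0131  0.1817]
tool axes in case (cols) [[0.007, -0.001, -1.0], [1.0, -0.002, 0.007], [-0.002, -1.0, 0.001]]
shift(now axes) [ 0.44  3.39 -0.14] shift(target axes) [ 0.43  3.39 -0.14] turn [-0.01 -0.07 -0.02]
[{'at': [277.1, 235.3], 'p': 0.79}]
[274.11478507 170.43150188]
[274.94619517 236.02438558]
[275.70133656 295.6001615 ]
```

```bash
python3 -m handwheel '[[0.6,[0.44,0.5,-0.15],[0,-0.07,0]],[0.6,[0,0.8,0],[0,0,0]],[0.6,[0,0.8,0],[0,0,0]],[0.6,[0,0.8,0],[0,0,0]],[0.6,[0,0.5,0],[0,0,0]],[0.6,[0,0,0],[0,0,0]],[1,[0,0,0],[0,0,0]],[1,[0,0,0],[0,0,0]],[1,[0,0,0],[0,0,0]],[1,[0,0,0],[0,0,0]],[1,[0,0,0],[0,0,0]]]' 20
python3 to.py -.145 0 .08
python3 - <<'E'
from math import *
R=.24;h=.0755
px,pz=-.145,.0795
for i in range(1,41):
    t=2.0*i/40+.016
    x=.095-R*cos(t);z=h+R*sin(t)
    print(i,round(t,2),'dy %.2f dz %.2f'%(-(z-pz)/.03,-(x-px)/.03)) if i%1==0 else 0
    px,pz=x,z
E
```

```text
clock: 5.53
tcp_pos: [0.514, -0.0016, 0.1286]
orientation: [[0.996, 0.003, -0.088], [0.088, -0.001, 0.996], [0.003, -1.0, -0.001]]
force: [0.1, -3.2, 3.9]
opening: 0.0115
clock 5.53 tcp [ 0.51403243 -0.00156348  0.12860746] open 0.011541475356115338 F [ 0.14 -3.21  3.91]
grasp now in case [-0.1436  0.0021  0.0816]
tool axes in case (cols) [[-0.001, 0.001, -1.0], [1.0, 0.003, -0.001], [0.003, -1.0, -0.001]]
shift(now axes) [-0.07  0.05  0.05] shift(target axes) [-0.07  0.05  0.04] turn [0.01 0.01 0.03]
1 0.07 dy -0.39 dz -0.02
2 0.12 dy -0.40 dz -0.04
3 0.17 dy -0.40 dz -0.06
4 0.22 dy -0.39 dz -0.08
5 0.27 dy -0.39 dz -0.10
6 0.32 dy -0.38 dz -0.11
7 0.37 dy -0.38 dz -0.13
8 0.42 dy -0.37 dz -0.15
9 0.47 dy -0.36 dz -0.17
10 0.52 dy -0.35 dz -0.19
11 0.57 dy -0.34 dz -0.21
12 0.62 dy -0.33 dz -0.22
13 0.67 dy -0.32 dz -0.24
14 0.72 dy -0.31 dz -0.25
15 0.77 dy -0.30 dz -0.27
16 0.82 dy -0.28 dz -0.28
17 0.87 dy -0.27 dz -0.30
18 0.92 dy -0.25 dz -0.31
19 0.97 dy -0.24 dz -0.32
20 1.02 dy -0.22 dz -0.33
21 1.07 dy -0.20 dz -0.35
22 1.12 dy -0.18 dz -0.35
23 1.17 dy -0.17 dz -0.36
24 1.22 dy -0.15 dz -0.37
25 1.27 dy -0.13 dz -0.38
26 1.32 dy -0.11 dz -0.38
27 1.37 dy -0.09 dz -0.39
28 1.42 dy -0.07 dz -0.39
29 1.47 dy -0.05 dz -0.40
30 1.52 dy -0.03 dz -0.40
31 1.57 dy -0.01 dz -0.40
32 1.62 dy 0.01 dz -0.40
33 1.67 dy 0.03 dz -0.40
34 1.72 dy 0.05 dz -0.40
35 1.77 dy 0.07 dz -0.39
36 1.82 dy 0.09 dz -0.39
37 1.87 dy 0.11 dz -0.39
38 1.92 dy 0.13 dz -0.38
39 1.97 dy 0.14 dz -0.37
40 2.02 dy 0.16 dz -0.37
```

```bash
python3 -m handwheel '[[1,[0,-0.39,-0.02],[0,0,0]],[1,[0,-0.4,-0.04],[0,0,0]],[1,[0,-0.4,-0.06],[0,0,0]],[1,[0,-0.39,-0.08],[0,0,0]],[1,[0,-0.39,-0.1],[0,0,0]],[1,[0,-0.38,-0.11],[0,0,0]],[1,[0,-0.38,-0.13],[0,0,0]],[1,[0,-0.37,-0.15],[0,0,0]],[1,[0,-0.36,-0.17],[0,0,0]],[1,[0,-0.35,-0.19],[0,0,0]]]'
python3 to.py -.145 0 .08
```

```text
clock: 6.37
tcp_pos: [0.5162, -0.0314, 0.2429]
orientation: [[0.996, 0.001, -0.09], [0.09, 0.001, 0.996], [0.001, -1.0, 0.001]]
force: [4.0, 3.4, -1.5]
opening: 0.0111
clock 6.37 tcp [ 0.51619215 -0.03143206  0.24292327] open 0.011136840520682145 F [ 3.96  3.43 -1.46]
grasp now in case [-0.1138  0.0016  0.1959]
tool axes in case (cols) [[-0.002, -0.001, -1.0], [1.0, 0.001, -0.002], [0.001, -1.0, 0.001]]
shift(now axes) [-0.05  3.87  1.04] shift(target axes) [-0.05  3.86  1.04] turn [-0.01  0.02  0.01]
```

Forces are small and the grasp point is on the arc. Continuing.

```bash
python3 -m handwheel '[[1,[0,-0.34,-0.21],[0,0,0]],[1,[0,-0.33,-0.22],[0,0,0]],[1,[0,-0.32,-0.24],[0,0,0]],[1,[0,-0.31,-0.25],[0,0,0]],[1,[0,-0.3,-0.27],[0,0,0]],[1,[0,-0.28,-0.28],[0,0,0]],[1,[0,-0.27,-0.3],[0,0,0]],[1,[0,-0.25,-0.31],[0,0,0]],[1,[0,-0.24,-0.32],[0,0,0]],[1,[0,-0.22,-0.33],[0,0,0]],[1,[0,-0.2,-0.35],[0,0,0]],[1,[0,-0.18,-0.35],[0,0,0]],[1,[0,-0.17,-0.36],[0,0,0]],[1,[0,-0.15,-0.37],[0,0,0]]]'
python3 to.py 0.0125 0 .3008
```

```text
clock: 7.53
tcp_pos: [0.5261, -0.1548, 0.3507]
orientation: [[0.996, -0.001, -0.091], [0.091, 0.003, 0.996], [-0.001, -1.0, 0.003]]
force: [-3.1, 3.8, 8.9]
opening: 0.0116
clock 7.53 tcp [ 0.52612137 -0.1547778   0.35066196] open 0.011634585625054386 F [-3.13  3.79  8.91]
grasp now in case [0.0099 0.0006 0.3037]
tool axes in case (cols) [[-0.004, -0.003, -1.0], [1.0, -0.001, -0.004], [-0.001, -1.0, 0.003]]
shift(now axes) [-0.02  0.1  -0.08] shift(target axes) [-0.02  0.1  -0.08] turn [-0.03  0.03 -0.01]
```

```bash
python3 -m handwheel '[[1,[0,-0.08,-0.4],[0,0,0]],[1,[0,-0.07,-0.38],[0,0,0]],[1,[0,-0.07,-0.39],[0,0,0]],[1,[0,-0.07,-0.39],[0,0,0]],[1,[0,-0.05,-0.4],[0,0,0]],[1,[0,-0.03,-0.4],[0,0,0]],[1,[0,-0.01,-0.4],[0,0,0]],[1,[0,0.01,-0.4],[0,0,0]],[1,[0,0.03,-0.4],[0,0,0]],[1,[0,0.05,-0.4],[0,0,0]],[1,[0,0.07,-0.39],[0,0,0]],[1,[0,0.09,-0.39],[0,0,0]],[1,[0,0.11,-0.39],[0,0,0]],[1,[0,0.13,-0.38],[0,0,0]],[1,[0,0,0],[0,0,0]]]'
python3 to.py 0.1949 0 .2937
python3 - <<'E'
from h import *
p=cams.grab_frame('side');save(p,'s2.png')
E
```

```text
clock: 8.78
tcp_pos: [0.54, -0.326, 0.3464]
orientation: [[0.996, 0.0, -0.084], [0.084, -0.004, 0.996], [-0.0, -1.0, -0.004]]
force: [-1.2, -4.1, 7.8]
opening: 0.0115
clock 8.78 tcp [ 0.53995607 -0.32599317  0.34640988] open 0.011525668355010016 F [-1.24 -4.06  7.84]
grasp now in case [ 0.182  -0.0006  0.2994]
tool axes in case (cols) [[0.003, 0.004, -1.0], [1.0, -0.0, 0.003], [-0.0, -1.0, -0.004]]
shift(now axes) [ 0.02  0.19 -0.44] shift(target axes) [ 0.02  0.19 -0.44] turn [ 0.04 -0.03 -0.  ]
```

View pics/s2.png

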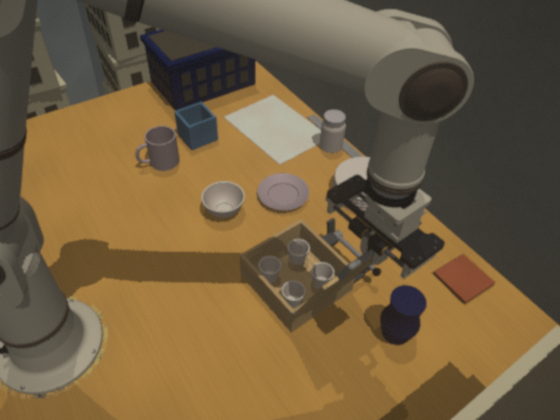

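```bash
python3 -m handwheel '[[1,[0,0.1,-0.22],[0,0,0]],[1,[0,0.1,-0.22],[0,0,0]],[1,[0,0,0],[0,0,0]],[0.7,[0,0,0],[0,0,0]],[0.6,[0,0,0],[0,0,0]],[0.6,[0,0,0],[0,0,0]],[0.6,[0,0,0],[0,0,0]],[0.6,[0,-0.3,0],[0,0,0]],[0.6,[0,-0.6,0],[0,0,0]],[0.6,[0,-0.6,0],[0,0,0]],[0.6,[0,-0.6,0],[0,0,0]],[0.6,[0,-0.6,0],[0,0,0]],[0.6,[0,0,0],[0,0,0]],[0.6,[0,0,0],[0,0,0]],[0.6,[0,0,0],[0,0,0]],[0.6,[0,0,0],[0,0,0]]]'
python3 to.py 0.1949 0 .2937
python3 - <<'E'
from h import *
from to import W
for n in('scene','side'):
    p=cams.grab_frame(n);save(p,n+'3.png')
    for l,c in (('lid_bar',(.1949,0,.2937)),('lid_ear',(.095+.170*.4161,.14,.0755+.17*.909))):
        print(n,l,[(x['at'],round(x['p'],2)) for x in landmark_of(p,l)[:1]],proj(p,W(c)).round(1))
E
```

```text
clock: 10.17
tcp_pos: [0.5422, -0.3337, 0.4186]
orientation: [[0.996, -0.002, -0.089], [0.089, 0.001, 0.996], [-0.002, -1.0, 0.001]]
force: [0.3, -0.2, -0.1]
opening: 0.0373
clock 10.17 tcp [ 0.54224292 -0.33369648  0.41864266] open 0.037329687897555495 F [ 0.34 -0.18 -0.08]
grasp now in case [0.1896 0.0009 0.3716]
tool axes in case (cols) [[-0.002, -0.001, -1.0], [1.0, -0.002, -0.002], [-0.002, -1.0, 0.001]]
shift(now axes) [-0.03  2.6  -0.18] shift(target axes) [-0.03  2.6  -0.17] turn [-0.01  0.02 -0.02]
scene lid_bar [([137.4, 131.0], 0.8)] [140.2 132.7]
scene lid_ear [([137.6, 185.9], 0.93)] [139.5 189.4]
side lid_bar [([378.9, 261.7], 0.66)] [379.3 258.5]
side lid_ear [([411.8, 234.6], 0.84)] [413.  233.8]
```

View pics/scene3.png

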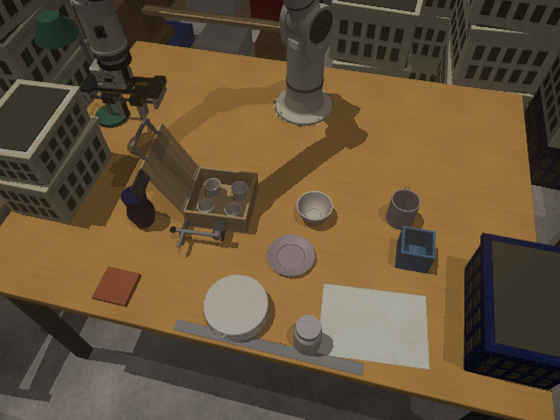

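View pics/side3.png

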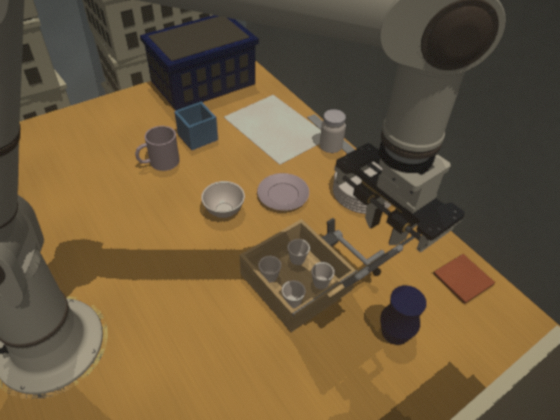

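```bash
python3 to.py .08 .267 .37; python3 to.py .08 .267 .37 28
```

```text
clock 10.47 tcp [ 0.54258291 -0.33409249  0.41947191] open 0.03670519094544329 F [-0.47  0.42  0.76]
grasp now in case [0.1901 0.0013 0.3725]
tool axes in case (cols) [[-0.001, -0.001, -1.0], [1.0, -0.001, -0.001], [-0.001, -1.0, 0.001]]
shift(now axes) [8.86 0.08 3.66] shift(target axes) [8.86 0.08 3.67] turn [-0.01  0.01 -0.01]
clock 10.47 tcp [ 0.54258291 -0.33409249  0.41947191] open 0.03670519094544329 F [-0.47  0.42  0.76]
grasp now in case [0.1901 0.0013 0.3725]
tool axes in case (cols) [[-0.001, -0.001, -1.0], [1.0, -0.001, -0.001], [-0.001, -1.0, 0.001]]
shift(now axes) [9.6  0.26 3.66] shift(target axes) [ 8.59 -4.27  3.67] turn [-0.    0.01  4.66]
```

```bash
python3 -m handwheel '[[0.6,[0.5,0,0.2],[0,0,0]],[0.6,[0.9,0,0.4],[0,0,0]],[0.6,[0.9,0,0.4],[0,0,0]],[0.6,[0.9,0,0.4],[0,0,0]],[0.6,[0.9,0,0.4],[0,0,0]],[0.6,[0.9,0,0.4],[0,0,0]],[0.6,[0.9,0,0.4],[0,0,0]],[0.6,[0.9,0,0.4],[0,0,0]],[0.6,[0.9,0,0.4],[0,0,0]],[0.6,[0.9,0,0.3],[0,0,0]],[0.6,[0.2,0,0],[0,0,0.5]],[0.6,[0.2,0,0],[0,0,0.9]],[0.6,[0,0,0],[0,0,0.9]],[0.6,[0,0,0],[0,0,0.9]],[0.6,[0,0,0],[0,0,0.9]],[0.6,[0,0,0],[0,0,0.55]],[0.6,[0,0,0],[0,0,0]]]'
python3 to.py .08 .267 .227 28
python3 - <<'E'
from h import *
p=cams.grab_frame('scene');save(p,'s4.png')
E
```

```text
clock: 11.88
tcp_pos: [0.8122, -0.2122, 0.4422]
orientation: [[0.983, -0.174, -0.054], [0.047, -0.044, 0.998], [-0.176, -0.984, -0.035]]
force: [0.0, 1.8, -0.4]
opening: 0.0366
clock 11.88 tcp [ 0.81221442 -0.21223701  0.44219358] open 0.036595794185727185 F [ 0.03  1.78 -0.39]
grasp now in case [0.0937 0.2722 0.396 ]
tool axes in case (cols) [[0.04, 0.029, -0.999], [0.984, -0.177, 0.034], [-0.176, -0.984, -0.035]]
shift(now axes) [1.28 5.63 0.62] shift(target axes) [2.97 4.98 0.41] turn [ 0.21 -0.42  2.97]
```

View pics/s4.png

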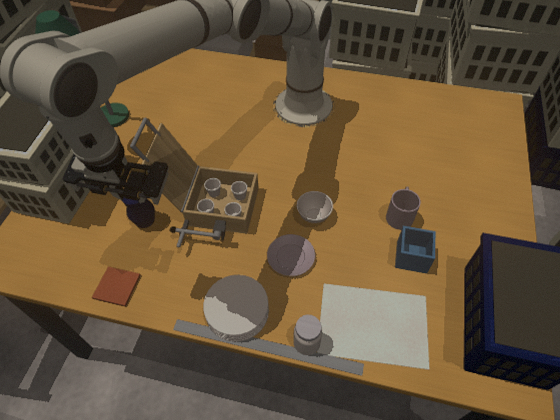

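```bash
python3 -c "
from h import *
print(np.round(r.get_state()['q'],3))"
```

```text
[ 0.171  1.031  0.169  0.271 -0.075  2.005  1.874]
```

```bash
python3 to.py .08 .223 .244 14
```

```text
clock 11.93 tcp [ 0.81307698 -0.20725764  0.44121411] open 0.03689219347277896 F [0.21 2.02 0.03]
grasp now in case [0.0883 0.2737 0.3949]
tool axes in case (cols) [[0.03, 0.017, -0.999], [0.984, -0.175, 0.027], [-0.174, -0.984, -0.022]]
shift(now axes) [-0.68  5.25  0.32] shift(target axes) [-0.31  5.29  0.25] turn [ 0.15 -0.29  0.66]
```

```bash
python3 -m handwheel '[[0.6,[-0.2,0.5,0.1],[0,0,0]],[0.6,[-0.1,0.9,0.1],[0,-0.1,0]],[0.6,[-0.1,0.9,0],[0.1,-0.1,0]],[0.6,[-0.1,0.9,0],[0.05,-0.1,0]],[0.6,[0,0.9,0],[0,0,0.3]],[0.6,[0,0.9,0],[0,0,0.36]],[0.6,[0,0,0],[0,0,0]],[0.6,[0,0,0],[0,0,0]]]'
python3 to.py .08 .223 .244 14
python3 -c "
from h import *
print(np.round(r.get_state()['q'],3))"
```

```text
clock: 12.6
tcp_pos: [0.7705, -0.202, 0.293]
orientation: [[0.965, -0.246, -0.093], [0.092, -0.015, 0.996], [-0.246, -0.969, 0.008]]
force: [0.4, -0.2, 0.8]
opening: 0.0369
clock 12.6 tcp [ 0.77049641 -0.20204156  0.29297983] open 0.036870064073461245 F [ 0.44 -0.16  0.75]
grasp now in case [0.0782 0.2283 0.2474]
tool axes in case (cols) [[-0.007, -0.007, -1.0], [0.969, -0.246, -0.005], [-0.246, -0.969, 0.008]]
shift(now axes) [-0.15  0.15 -0.05] shift(target axes) [-0.15  0.15 -0.05] turn [-0.06  0.07 -0.04]
[ 0.139  0.919  0.152  0.814 -0.046  1.653  1.913]
```

```bash
python3 -m handwheel '[[0.6,[-0.15,0.4,-0.05],[0,0.07,0]],[0.6,[0,0.8,0],[0,0,0]],[0.6,[0,0.5,0],[0,0,0]],[0.6,[0,0,0],[0,0,0]],[0.6,[0,0,0],[0,0,0]]]'
python3 to.py .08 .175 .05 14
python3 - <<'E'
from h import *
from to import W
s=r.get_state();p=cams.grab_frame('wrist');save(p,'w5.png')
L=landmark_of(p,'stay_peg');print(L[:2])
T=np.array(p['tool_from_camera']); R=np.array(s['orientation'])
def pr(X):
    q=R.T@(np.array(X)-s['tcp_pos']); c=np.linalg.inv(T)@np.r_[q,1]; x=p['mtx']@c[:3]; return x[:2]/x[2]
for y in(.14,.17,.19):print(pr(W((.08,y,.05))))
E
```

```text
clock: 13.02
tcp_pos: [0.7549, -0.2071, 0.2493]
orientation: [[0.967, -0.24, -0.084], [0.082, -0.018, 0.996], [-0.241, -0.971, 0.002]]
force: [0.6, 0.7, 0.5]
opening: 0.0367
clock 13.02 tcp [ 0.75486392 -0.20714241  0.24933946] open 0.03671599117103914 F [0.6  0.68 0.54]
grasp now in case [0.0821 0.2126 0.2037]
tool axes in case (cols) [[0.003, -0.003, -1.0], [0.971, -0.241, 0.004], [-0.241, -0.971, 0.002]]
shift(now axes) [0.02 5.28 0.06] shift(target axes) [0.03 5.27 0.07] turn [-0.03 -0.03  0.01]
[{'at': [279.7, 192.4], 'p': 0.92}]
[281.81154028 165.28544656]
[281.95383312 198.00437008]
[282.04860264 219.7957465 ]
```

View pics/w5.png

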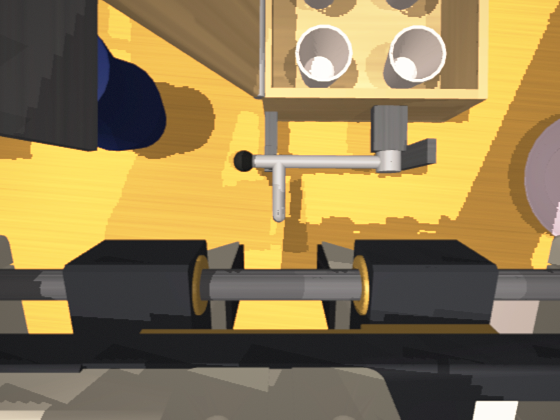

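```bash
python3 -m handwheel '[[0.6,[0,0.6,0],[0,0,0]],[0.6,[0,0.9,0],[0,0,0]],[0.6,[0,0.9,0],[0,0,0]],[0.6,[0,0.9,0],[0,0,0]],[0.6,[0,0.9,0],[0,0,0]],[0.6,[-0.05,0.7,0],[0,0,0]],[0.6,[0,0.35,0],[0,0,0]],[0.6,[0,0,0],[0,0,0]],[0.6,[0,0,0],[0,0,0]]]'
python3 to.py .08 .175 .05 14
python3 - <<'E'
from h import *
p=cams.grab_frame('wrist');save(p,'w6.png')
E
```

```text
clock: 13.87
tcp_pos: [0.7157, -0.211, 0.0971]
orientation: [[0.967, -0.24, -0.084], [0.081, -0.019, 0.996], [-0.24, -0.971, 0.001]]
force: [0.3, -0.9, -0.2]
opening: 0.0371
clock 13.87 tcp [ 0.71573838 -0.21103913  0.09707725] open 0.03714836820026831 F [ 0.26 -0.89 -0.15]
grasp now in case [0.0826 0.1733 0.0515]
tool axes in case (cols) [[0.004, -0.002, -1.0], [0.971, -0.24, 0.004], [-0.24, -0.971, 0.001]]
shift(now axes) [0.07 0.03 0.09] shift(target axes) [0.07 0.03 0.09] turn [-0.02 -0.03  0.01]
```

View pics/w6.png

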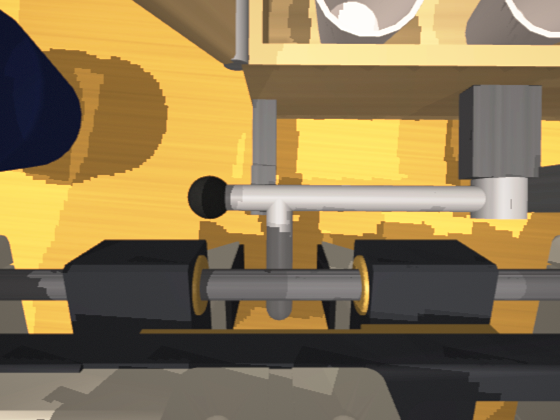

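```bash
python3 -m handwheel '[[1,[0,0,0],[0,0,0]],[1,[0,0,0],[0,0,0]],[1,[0,0,0],[0,0,0]],[1,[0,0,0],[0,0,0]],[1,[0,0,0],[0,0,0]]]' 12
python3 to.py .08 .175 .05 14
python3 - <<'E'
from math import *
px,pz=.1,0
for i in range(1,25):
    t=1.745*i/24
    x=.1*cos(t);z=.1*sin(t); dz=(z-pz)/.03;dx=(x-px)/.03
    print('[1,[%.2f,%.2f,%.2f],[0,0,0]]'%(-.24*dz,-.971*dz,-dx),end=',')
    px,pz=x,z
E
```

```text
clock: 14.33
tcp_pos: [0.7151, -0.2116, 0.0966]
orientation: [[0.967, -0.24, -0.083], [0.081, -0.02, 0.997], [-0.241, -0.971, 0.0]]
force: [0.9, -2.8, 1.7]
opening: 0.0112
clock 14.33 tcp [ 0.71509176 -0.21162814  0.09659307] open 0.011207211933337527 F [ 0.88 -2.75  1.69]
grasp now in case [0.0832 0.1726 0.051 ]
tool axes in case (cols) [[0.004, -0.001, -1.0], [0.971, -0.241, 0.004], [-0.241, -0.971, 0.0]]
shift(now axes) [0.09 0.01 0.11] shift(target axes) [0.09 0.01 0.11] turn [-0.01 -0.04  0.01]
[1,[-0.06,-0.24,0.01],[0,0,0]],[1,[-0.06,-0.23,0.03],[0,0,0]],[1,[-0.06,-0.23,0.04],[0,0,0]],[1,[-0.06,-0.23,0.06],[0,0,0]],[1,[-0.06,-0.22,0.08],[0,0,0]],[1,[-0.05,-0.22,0.09],[0,0,0]],[1,[-0.05,-0.21,0.11],[0,0,0]],[1,[-0.05,-0.20,0.13],[0,0,0]],[1,[-0.05,-0.19,0.14],[0,0,0]],[1,[-0.04,-0.18,0.15],[0,0,0]],[1,[-0.04,-0.17,0.17],[0,0,0]],[1,[-0.04,-0.16,0.18],[0,0,0]],[1,[-0.04,-0.14,0.19],[0,0,0]],[1,[-0.03,-0.13,0.20],[0,0,0]],[1,[-0.03,-0.12,0.21],[0,0,0]],[1,[-0.02,-0.10,0.22],[0,0,0]],[1,[-0.02,-0.09,0.23],[0,0,0]],[1,[-0.02,-0.07,0.23],[0,0,0]],[1,[-0.01,-0.05,0.24],[0,0,0]],[1,[-0.01,-0.04,0.24],[0,0,0]],[1,[-0.00,-0.02,0.24],[0,0,0]],[1,[-0.00,-0.00,0.24],[0,0,0]],[1,[0.00,0.02,0.24],[0,0,0]],[1,[0.01,0.03,0.24],[0,0,0]],
```

```bash
python3 -m handwheel '[[1,[-0.06,-0.24,0.01],[0,0,0]],[1,[-0.06,-0.23,0.03],[0,0,0]],[1,[-0.06,-0.23,0.04],[0,0,0]],[1,[-0.06,-0.23,0.06],[0,0,0]],[1,[-0.06,-0.22,0.08],[0,0,0]],[1,[-0.05,-0.22,0.09],[0,0,0]],[1,[-0.05,-0.21,0.11],[0,0,0]],[1,[-0.05,-0.2,0.13],[0,0,0]],[1,[-0.05,-0.19,0.14],[0,0,0]],[1,[-0.04,-0.18,0.15],[0,0,0]],[1,[-0.04,-0.17,0.17],[0,0,0]],[1,[-0.04,-0.16,0.18],[0,0,0]]]'
python3 to.py .0443 .175 .1266 14
```

```text
clock: 15.33
tcp_pos: [0.7124, -0.1785, 0.1755]
orientation: [[0.968, -0.238, -0.082], [0.079, -0.023, 0.997], [-0.239, -0.971, -0.004]]
force: [2.8, -6.7, 4.4]
opening: 0.0114
clock 15.33 tcp [ 0.71236539 -0.17848555  0.17553306] open 0.011392440762031103 F [ 2.8  -6.75  4.38]
grasp now in case [0.0501 0.1728 0.1299]
tool axes in case (cols) [[0.006, 0.002, -1.0], [0.971, -0.239, 0.006], [-0.239, -0.971, -0.004]]
shift(now axes) [0.1  0.09 0.19] shift(target axes) [0.1  0.09 0.19] turn [ 0.02 -0.06  0.03]
```

```bash
python3 -m handwheel '[[1,[-0.04,-0.16,0.17],[0,0,0]],[1,[-0.03,-0.14,0.19],[0,0,0]],[1,[-0.03,-0.13,0.2],[0,0,0]],[1,[-0.02,-0.1,0.22],[0,0,0]],[1,[-0.02,-0.09,0.23],[0,0,0]],[1,[-0.02,-0.07,0.23],[0,0,0]],[1,[-0.01,-0.05,0.24],[0,0,0]],[1,[-0.01,-0.04,0.24],[0,0,0]],[1,[0,-0.02,0.24],[0,0,0]],[1,[0,0,0.24],[0,0,0]],[1,[0,0.02,0.24],[0,0,0]],[1,[0,0,0],[0,0,0]]]'
python3 to.py -.0374 .175 .1485 14
python3 - <<'E'
from h import *
from to import W
for n in('scene','side'):
    p=cams.grab_frame(n);save(p,n+'7.png')
    print([(x['at'],round(x['p'],2)) for x in landmark_of(p,'stay_tip')[:1]],proj(p,W((-.02-.132*.1736,.14,.05+.132*.985))))
E
```

```text
clock: 16.33
tcp_pos: [0.7061, -0.0988, 0.1961]
orientation: [[0.967, -0.241, -0.086], [0.085, -0.017, 0.996], [-0.242, -0.97, 0.004]]
force: [4.0, 0.3, 3.5]
opening: 0.0111
clock 16.33 tcp [ 0.70606364 -0.09881475  0.19609923] open 0.011142724183428343 F [4.04 0.27 3.54]
grasp now in case [-0.0302  0.1734  0.1505]
tool axes in case (cols) [[0.0, -0.005, -1.0], [0.97, -0.242, 0.001], [-0.242, -0.97, 0.004]]
shift(now axes) [0.07 0.05 0.25] shift(target axes) [0.07 0.05 0.25] turn [-0.04 -0.   -0.  ]
[] [220.00899316 210.10082834]
[([337.9, 193.4], 0.9)] [336.50905676 190.84457087]
```

View pics/scene7.png

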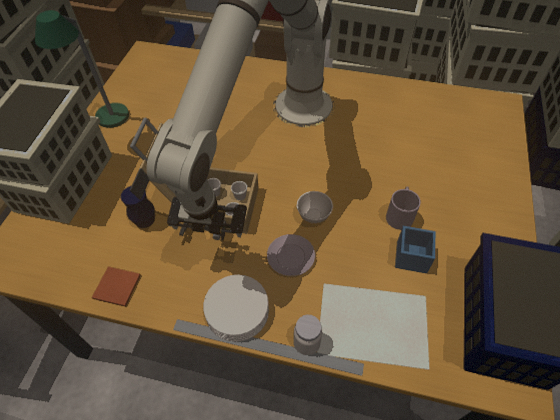

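View pics/side7.png

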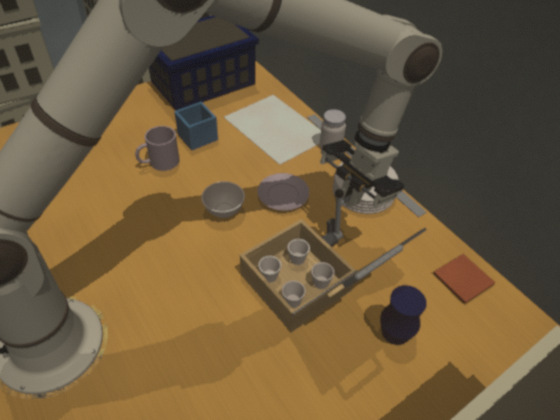

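```bash
python3 -m handwheel '[[1,[0,0.02,0.15],[0,0,0]],[1,[0,0.02,0.12],[0,0,0]],[1,[0,0,0],[0,0,0]],[1,[0,0,0],[0,0,0]]]'
python3 to.py -.0374 .175 .1485 14
python3 -m handwheel '[[1,[0,0,0.08],[0,0,0]],[1,[0,0,0],[0,0,0]],[1,[0,0,0],[0,0,0]]]'
python3 to.py -.0374 .175 .1485 14
```

```text
clock: 16.87
tcp_pos: [0.7056, -0.095, 0.1955]
orientation: [[0.967, -0.24, -0.083], [0.081, -0.019, 0.997], [-0.24, -0.971, 0.001]]
force: [6.9, -0.2, 1.9]
opening: 0.0115
clock 16.87 tcp [ 0.70558222 -0.09501037  0.19547853] open 0.011458933329141899 F [ 6.86 -0.25  1.9 ]
grasp now in case [-0.0339  0.1733  0.1499]
tool axes in case (cols) [[0.004, -0.002, -1.0], [0.971, -0.24, 0.005], [-0.24, -0.971, 0.001]]
shift(now axes) [0.07 0.03 0.12] shift(target axes) [0.07 0.03 0.12] turn [-0.02 -0.04  0.02]
clock: 17.12
tcp_pos: [0.7055, -0.0946, 0.1955]
orientation: [[0.968, -0.239, -0.082], [0.079, -0.021, 0.997], [-0.24, -0.971, -0.002]]
force: [6.5, -2.6, 0.7]
opening: 0.0117
clock 17.12 tcp [ 0.70549138 -0.09455599  0.19546299] open 0.011683480538628622 F [ 6.5  -2.63  0.71]
grasp now in case [-0.0342  0.1733  0.1498]
tool axes in case (cols) [[0.006, 0.0, -1.0], [0.971, -0.24, 0.006], [-0.24, -0.971, -0.002]]
shift(now axes) [0.07 0.03 0.11] shift(target axes) [0.07 0.03 0.11] turn [ 0.   -0.06  0.02]
```

```bash
python3 -m handwheel '[[0.8,[0,0,0],[0,0,0]],[0.6,[0,0,0],[0,0,0]],[0.6,[0,0,0],[0,0,0]],[0.6,[0,0,0],[0,0,0]],[0.6,[0,-0.3,0],[0,0,0]],[0.6,[0,-0.6,0],[0,0,0]],[0.6,[0,-0.8,0],[0,0,0]],[0.6,[0,-0.9,0],[0,0,0]],[0.6,[0,-0.9,0],[0,0,0]],[0.6,[0,0,0],[0,0,0]],[0.6,[0,0,0],[0,0,0]],[0.6,[0,0,0],[0,0,0]]]'
python3 to.py .19 0.26 .38 0
python3 - <<'E'
from h import *
from to import W
for n in('scene','side'):
    p=cams.grab_frame(n);save(p,n+'8.png')
    print([(x['at'],round(x['p'],2)) for x in landmark_of(p,'stay_tip')[:1]],proj(p,W((-.02-.132*.1736,.14,.05+.132*.985))))
E
```

```text
clock: 18.12
tcp_pos: [0.7297, -0.09, 0.2972]
orientation: [[0.967, -0.242, -0.083], [0.081, -0.019, 0.997], [-0.243, -0.97, 0.002]]
force: [-0.8, -0.6, -0.8]
opening: 0.0363
clock 18.12 tcp [ 0.72971283 -0.09003922  0.29719952] open 0.03627875368897547 F [-0.81 -0.56 -0.84]
grasp now in case [-0.0367  0.1977  0.2516]
tool axes in case (cols) [[0.004, -0.003, -1.0], [0.97, -0.243, 0.004], [-0.243, -0.97, 0.002]]
shift(now axes) [ 0.62 -4.63 -7.54] shift(target axes) [ 1.7  -4.33 -7.55] turn [-0.02 -0.04 -2.34]
[([217.3, 207.3], 0.5)] [220.00899316 210.10082834]
[([333.1, 188.5], 0.88)] [336.50905676 190.84457087]
```

View pics/side8.png

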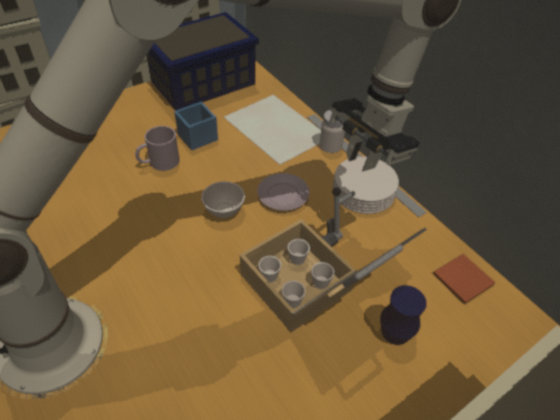

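```bash
python3 -m handwheel '[[0.6,[0,-0.6,0],[0,0,-0.3]],[0.6,[0,-0.9,0],[0,0,-0.5]],[0.6,[0,-0.9,0],[0,0,-0.5]],[0.6,[0,-0.9,0],[0,0,-0.5]],[0.6,[0,-0.9,0],[0,0,-0.54]],[0.6,[-0.4,-0.3,-0.6],[0,0,0]],[0.6,[-0.9,0,-0.8],[0,0,0]],[0.6,[-0.9,0,-0.8],[0,0,0]],[0.6,[-0.9,0,-0.8],[0,0,0]],[0.6,[-0.9,0,-0.8],[0,0,0]],[0.6,[-0.9,0,-0.8],[0,0,0]],[0.6,[-0.5,0,-0.8],[0,0,0]],[0.6,[0,0,-0.6],[0,0,0]],[0.6,[0,0,0],[0,0,0]]]'
python3 to.py .193 0 .385
python3 - <<'E'
from h import *
from to import W,xc,yc
a=cams.grab_frame('side')
class _:pass
b=cams.grab_frame('scene')
A=landmark_of(a,'lid_bar');B=landmark_of(b,'lid_bar');print(A[:1],B[:1])
if A and B:
    X=tri([(a,A[0]['at']),(b,B[0]['at'])])-W((0,0,0));print(X@xc,X@yc,X[2])
E
```

```text
clock: 19.48
tcp_pos: [0.5999, -0.2879, 0.4323]
orientation: [[0.997, 0.002, -0.075], [0.075, -0.003, 0.997], [0.002, -1.0, -0.003]]
force: [-0.7, 0.3, -0.2]
opening: 0.0367
clock 19.48 tcp [ 0.5998786  -0.2878612   0.43228972] open 0.03666389607007197 F [-0.67  0.28 -0.22]
grasp now in case [0.1492 0.0625 0.3853]
tool axes in case (cols) [[0.012, 0.003, -1.0], [1.0, 0.002, 0.012], [0.002, -1.0, -0.003]]
shift(now axes) [-2.06  0.01 -1.49] shift(target axes) [-2.08  0.01 -1.46] turn [ 0.03 -0.12  0.02]
[{'at': [379.8, 261.8], 'p': 0.55}] [{'at': [140.5, 134.4], 'p': 0.79}]
0.19684827318629586 4.491321601448427e-05 0.2868247358029573
```

```bash
python3 -m handwheel '[[0.6,[-0.6,0,-0.4],[0,-0.12,0]],[0.6,[-0.8,0,-0.6],[0,0,0]],[0.6,[-0.65,0,-0.5],[0,0,0]],[0.6,[0,0,0],[0,0,0]],[0.6,[0,0,0],[0,0,0]]]'
python3 to.py .194 0 .290
python3 - <<'E'
from h import *
from to import W
s=r.get_state();p=cams.grab_frame('wrist');save(p,'w9.png')
print(landmark_of(p,'lid_bar')[:1])
T=np.array(p['tool_from_camera']); R=np.array(s['orientation'])
q=R.T@(W((.195,0,.29))-s['tcp_pos']); c=np.linalg.inv(T)@np.r_[q,1]; x=p['mtx']@c[:3]; print(x[:2]/x[2],c[2],p['mtx'][0,0])
E
```

```text
clock: 20.1
tcp_pos: [0.5448, -0.3323, 0.4308]
orientation: [[0.995, 0.001, -0.095], [0.095, 0.001, 0.995], [0.001, -1.0, 0.001]]
force: [0.3, 0.1, -0.1]
opening: 0.0367
clock 20.1 tcp [ 0.54484872 -0.33234187  0.43080444] open 0.03667093746034851 F [ 0.33  0.07 -0.08]
grasp now in case [0.1885 0.0038 0.3838]
tool axes in case (cols) [[-0.007, -0.001, -1.0], [1.0, 0.001, -0.007], [0.001, -1.0, 0.001]]
shift(now axes) [-0.13  3.13 -0.18] shift(target axes) [-0.12  3.13 -0.18] turn [-0.01  0.07  0.01]
[{'at': [264.7, 213.3], 'p': 0.9}]
[271.3126707  216.80225698] 0.24206490807298922 332.9016944801093
```

View pics/w9.png

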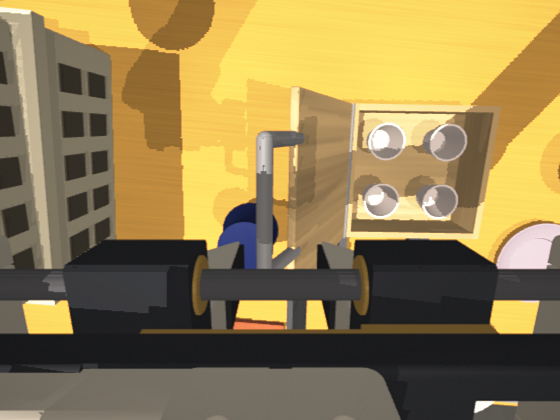

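```bash
python3 -m handwheel '[[0.6,[-0.12,0.2,-0.34],[0,0.07,0]],[0.6,[0,0.7,0],[0,0,0]],[0.6,[0,0.7,0],[0,0,0]],[0.6,[0,0.7,0],[0,0,0]],[0.6,[0,0.6,0],[0,0,0]],[0.6,[0,0.2,0],[0,0,0]],[0.6,[0,0,0],[0,0,0]],[1,[0,0,0],[0,0,0]],[1,[0,0,0],[0,0,0]],[1,[0,0,0],[0,0,0]],[1,[0,0,0],[0,0,0]],[1,[0,0,0],[0,0,0]]]' 20
python3 to.py .194 0 .290
```

```text
clock: 21.2
tcp_pos: [0.5432, -0.343, 0.3384]
orientation: [[0.996, 0.002, -0.088], [0.088, 0.0, 0.996], [0.002, -1.0, -0.0]]
force: [1.5, -0.2, 0.9]
opening: 0.0113
clock 21.2 tcp [ 0.54316518 -0.34302704  0.33843342] open 0.011256082952993136 F [ 1.49 -0.21  0.92]
grasp now in case [0.1991 0.0012 0.2914]
tool axes in case (cols) [[-0.001, 0.0, -1.0], [1.0, 0.002, -0.001], [0.002, -1.0, -0.0]]
shift(now axes) [-0.04  0.05  0.17] shift(target axes) [-0.04  0.05  0.17] turn [0.   0.01 0.02]
```

```bash
python3 -m handwheel '[[1,[0,-0.14,0.37],[0,0,0]],[1,[0,-0.14,0.37],[0,0,0]],[1,[0,-0.13,0.38],[0,0,0]],[1,[0,-0.11,0.39],[0,0,0]],[1,[0,-0.09,0.39],[0,0,0]],[1,[0,-0.07,0.39],[0,0,0]],[1,[0,-0.05,0.4],[0,0,0]],[1,[0,-0.03,0.4],[0,0,0]],[1,[0,-0.01,0.4],[0,0,0]],[1,[0,0.01,0.4],[0,0,0]],[1,[0,0.03,0.4],[0,0,0]],[1,[0,0.05,0.4],[0,0,0]]]'
python3 to.py .067 0 .314
```

```text
clock: 22.2
tcp_pos: [0.5311, -0.2003, 0.3581]
orientation: [[0.996, 0.003, -0.09], [0.09, 0.002, 0.996], [0.003, -1.0, 0.001]]
force: [8.3, -0.5, -0.6]
opening: 0.0112
clock 22.2 tcp [ 0.53114439 -0.20030173  0.35812537] open 0.01118240261154427 F [ 8.27 -0.48 -0.56]
grasp now in case [0.0558 0.0018 0.3111]
tool axes in case (cols) [[-0.002, -0.001, -1.0], [1.0, 0.003, -0.002], [0.003, -1.0, 0.001]]
shift(now axes) [-0.06 -0.1  -0.37] shift(target axes) [-0.05 -0.1  -0.37] turn [-0.01  0.02  0.03]
```

```bash
python3 -m handwheel '[[1,[-0.05,0.08,0.39],[0,0,0]],[1,[0,0.11,0.38],[0,0,0]],[1,[0,0.13,0.38],[0,0,0]],[1,[0,0.15,0.37],[0,0,0]],[1,[0,0.17,0.36],[0,0,0]],[1,[0,0.18,0.35],[0,0,0]],[1,[0,0.2,0.35],[0,0,0]],[1,[0,0.22,0.33],[0,0,0]],[1,[0,0.24,0.32],[0,0,0]],[1,[0,0.25,0.31],[0,0,0]],[1,[0,0,0],[0,0,0]]]'
python3 to.py -.0664 0 .2536
python3 - <<'E'
from h import *
p=cams.grab_frame('scene');save(p,'s10.png')
E
```

```text
clock: 23.12
tcp_pos: [0.5217, -0.0914, 0.3065]
orientation: [[0.996, 0.006, -0.094], [0.094, 0.004, 0.996], [0.007, -1.0, 0.004]]
force: [9.0, 5.4, 3.9]
opening: 0.0112
clock 23.12 tcp [ 0.52171828 -0.0913668   0.30648962] open 0.011157062582471148 F [9.02 5.45 3.89]
grasp now in case [-0.0537  0.0021  0.2595]
tool axes in case (cols) [[-0.006, -0.004, -1.0], [1.0, 0.006, -0.006], [0.007, -1.0, 0.004]]
shift(now axes) [-0.06  0.2   0.43] shift(target axes) [-0.06  0.2   0.43] turn [-0.04  0.06  0.06]
```

View pics/s10.png

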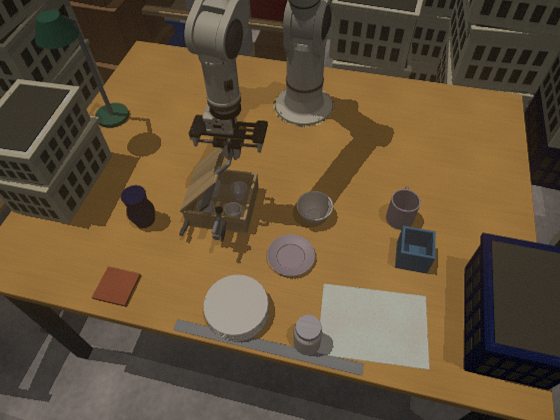

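```bash
python3 -m handwheel '[[1,[-0.05,0.18,0.22],[0,0,0]],[1,[0,0.19,0.21],[0,0,0]],[1,[0,0.2,0.2],[0,0,0]],[1,[0,0.2,0.19],[0,0,0]],[1,[0,0,0],[0,0,0]]]'
python3 to.py -.0916 0 .2264
python3 -m handwheel '[[1,[0,0.1,0.09],[0,0,0]],[1,[0,0.1,0.09],[0,0,0]],[1,[0,0,0],[0,0,0]]]'
python3 to.py -.0916 0 .2264
```

```text
clock: 23.58
tcp_pos: [0.5194, -0.068, 0.2843]
orientation: [[0.996, 0.01, -0.093], [0.093, 0.004, 0.996], [0.01, -1.0, 0.003]]
force: [13.2, 4.9, 3.0]
opening: 0.0113
clock 23.58 tcp [ 0.51941199 -0.06797484  0.28425692] open 0.011305489894768284 F [13.21  4.89  3.  ]
grasp now in case [-0.0772  0.002   0.2373]
tool axes in case (cols) [[-0.005, -0.003, -1.0], [1.0, 0.01, -0.005], [0.01, -1.0, 0.003]]
shift(now axes) [-0.05  0.36  0.49] shift(target axes) [-0.05  0.36  0.49] turn [-0.03  0.05  0.1 ]
clock: 23.83
tcp_pos: [0.5189, -0.063, 0.2788]
orientation: [[0.996, 0.01, -0.092], [0.092, 0.004, 0.996], [0.01, -1.0, 0.003]]
force: [11.8, 5.6, 3.4]
opening: 0.0114
clock 23.83 tcp [ 0.51893875 -0.06303254  0.27881087] open 0.01135116679363143 F [11.8   5.57  3.44]
grasp now in case [-0.0821  0.002   0.2318]
tool axes in case (cols) [[-0.005, -0.003, -1.0], [1.0, 0.01, -0.005], [0.01, -1.0, 0.003]]
shift(now axes) [-0.05  0.18  0.32] shift(target axes) [-0.05  0.18  0.32] turn [-0.03  0.04  0.1 ]
```

```bash
python3 -m handwheel '[[1,[0.1,0.08,0.07],[0,0,0]],[1,[0,0.06,0.05],[0,0,0]],[1,[0,0,0],[0,0,0]],[1,[0,0,0],[0,0,0]]]'
python3 to.py -.0916 0 .2264
python3 - <<'E'
from h import *
for n in('side','scene'):
    p=cams.grab_frame(n)
    L=[landmark_of(p,x)[:1] for x in('lid_ear','stay_tip')];print(L)
    im=p['pixels'][:,:,::-1]
    x,y=(335,190) if n=='side' else (218,205)
    cv2.imwrite(f'pics/{n}11.png',cv2.resize(im[y-60:y+60,x-80:x+80],None,fx=4.5,fy=4.5,interpolation=cv2.INTER_CUBIC))
E
```

```text
clock: 24.17
tcp_pos: [0.5193, -0.0608, 0.276]
orientation: [[0.996, 0.005, -0.091], [0.09, 0.003, 0.996], [0.005, -1.0, 0.002]]
force: [0.0, 3.4, 18.5]
opening: 0.0113
clock 24.17 tcp [ 0.51926741 -0.06082059  0.27600778] open 0.011259195875463767 F [1.000e-02 3.380e+00 1.846e+01]
grasp now in case [-0.0843  0.0023  0.229 ]
tool axes in case (cols) [[-0.003, -0.002, -1.0], [1.0, 0.005, -0.003], [0.005, -1.0, 0.002]]
shift(now axes) [-0.07  0.09  0.25] shift(target axes) [-0.07  0.09  0.25] turn [-0.02  0.03  0.05]
[[{'at': [339.8, 191.6], 'p': 0.74}], [{'at': [337.5, 188.2], 'p': 0.76}]]
[[{'at': [408.1, 258.9], 'p': 0.35}], [{'at': [219.6, 206.1], 'p': 0.63}]]
```

View pics/side11.png

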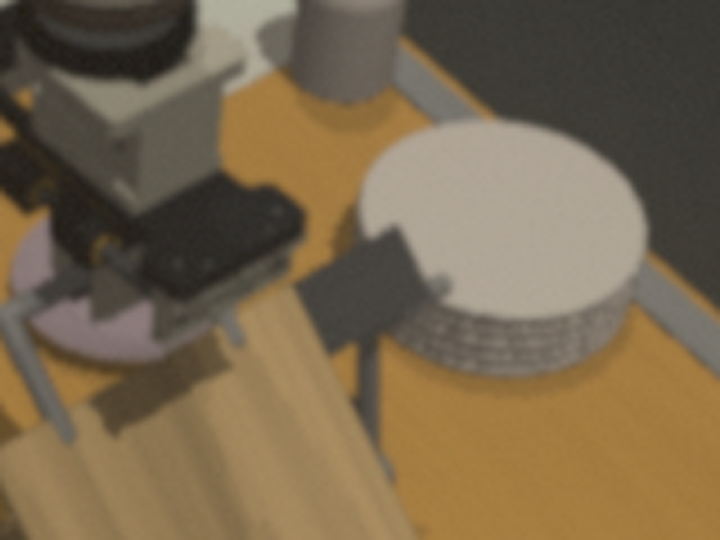

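View pics/scene11.png

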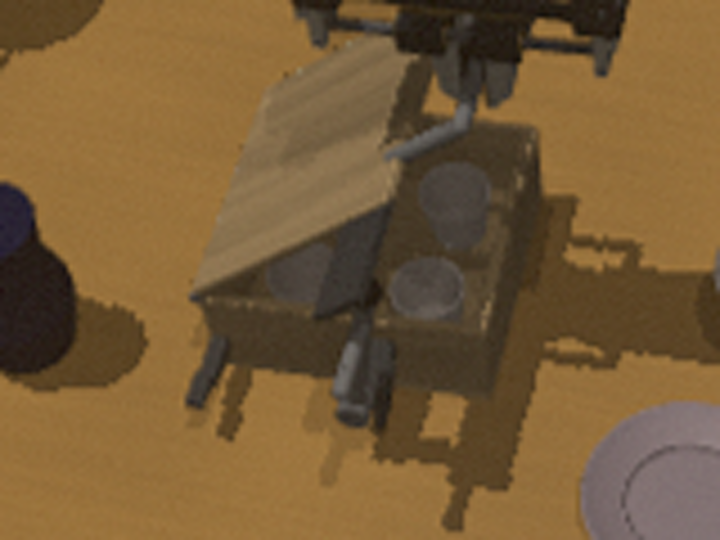

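The upward force has jumped to 18 N, and both views show the ear resting on the ball with the stay still up. I'll release the bar and retract.

```bash
python3 -m handwheel '[[1,[0,-0.05,0],[0,0,0]],[0.8,[0,0,0],[0,0,0]],[0.6,[0,0,0],[0,0,0]],[0.6,[0,0,0],[0,0,0]],[0.6,[0,0,0],[0,0,0]],[0.6,[0,-0.3,0],[0,0,0]],[0.6,[0,-0.5,0],[0,0,0]],[0.6,[0,-0.7,0],[0,0,0]],[0.6,[0,-0.7,0],[0,0,0]],[0.6,[0,-0.7,0],[0,0,0]],[0.6,[0,-0.7,0],[0,0,0]],[0.6,[0,-0.4,0],[0,0,0]],[0.6,[0,0,0],[0,0,0]],[0.6,[0,0,0],[0,0,0]],[0.6,[0,0,0],[0,0,0]],[0.6,[0,0,0],[0,0,0]]]'
python3 - <<'E'
from h import *
from to import W,xc,yc
P={}
for n in('side','scene'):
    p=cams.grab_frame(n);save(p,n+'12.png');P[n]=p
o=[]
for n in P:
    L=landmark_of(P[n],'lid_bar'); print(n,L[:1]); o.append((P[n],L[0]['at'])) if L else 0
    for k in('vase','bowl','saucer','mug'): print(k,[np.round(x['at'],1).tolist() for x in landmark_of(P[n],k)[:1]])
if len(o)==2:
    X=tri(o)-W((0,0,0));c=np.array([X@xc,X@yc,X[2]]);print(c,np.arctan2(c[2]-.0755,.095-c[0]))
E
```

```text
clock: 25.8
tcp_pos: [0.5171, -0.0631, 0.3929]
orientation: [[0.996, -0.002, -0.089], [0.089, 0.002, 0.996], [-0.002, -1.0, 0.002]]
force: [0.7, 0.5, 0.3]
opening: 0.0366
side [{'at': [276.1, 188.2], 'p': 0.75}]
vase [[395.6, 333.1]]
bowl [[224.2, 210.3]]
saucer [[281.2, 194.3]]
mug [[166.3, 163.0]]
scene [{'at': [245.3, 159.3], 'p': 0.83}]
vase [[145.5, 220.5]]
bowl [[314.6, 215.9]]
saucer [[292.1, 255.0]]
mug [[399.4, 220.2]]
[-0.08736831  0.00206747  0.23530886] 0.7195642899728381
```

View pics/scene12.png

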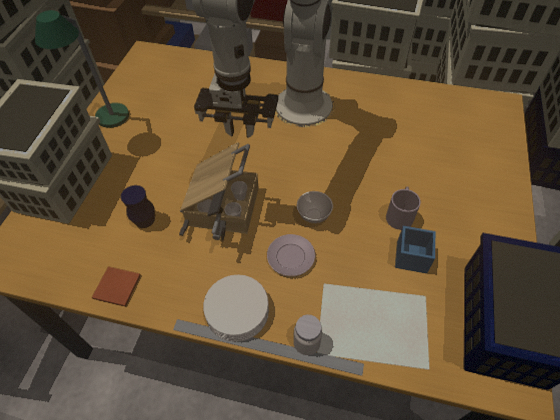

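View pics/side12.png

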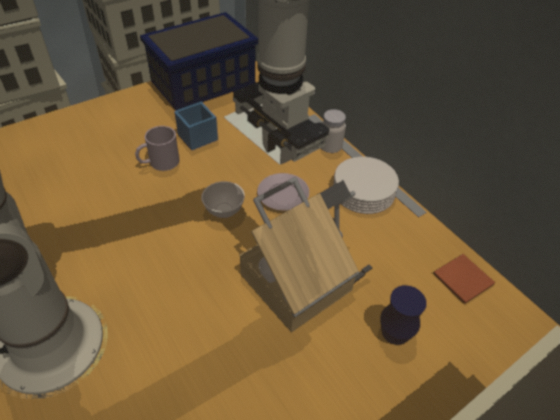

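The lid rests on the raised stay at about 0.7 rad. The gripper is clear and the bystanders look unmoved, so I'm handing in.

```bash
python3 -c "
from h import *
print(r.finish_job())"
```

```text
the job is handed in; nothing more can be done
None
```

The sample case is propped open: the lid's ear rests on the tip of the raised stay, and I handed the job in at about 27 s of the 72 s allowed. No verdict is reported.

- **Sequence:** I swung the lid back to its stop and let go. Then I flipped the stay up by its peg until it stopped moving, and let go. Finally I took the lid bar again and lowered it until the upward force rose to 18 N, then let go and moved clear.
- **Final lid angle:** Triangulating the lid bar in the last pictures gives 0.72 rad, inside the 0.60–0.77 window. The arm's own position when the ear touched gave about 0.70 rad.
- **Stay and clearance:** The last pictures show the stay upright under the ear and the gripper 12 cm above where it let go of the bar. The measured tool force was within the usual noise, under 1 N.
- **Bystanders:** The saucer, mug, bowl and vase were found within about 4 pixels of where they started. I checked the planter only by eye, because the network had located it poorly at the start.
- **What disagreed or fell short:**
  - The case position I measured looks about 3 mm off along the hinge direction, judged from the stay's swing. I corrected for it when gripping.
  - The outward tilt I planned for reaching the peg was 28°, but the arm reached only about 10° at that height. I approached at 14° instead.

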